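# Index the inspection dial to the next board

## Task

The board under the small camera has been inspected: release the dial's lock by turning the red wing knob counter-clockwise until it clicks over, then turn the dial by its black grip bar one station, whichever way brings the small green board under the camera, and let it click home. Then turn the red knob back until it clicks, so that the dial is locked there. Keep the boards lying in their nests, do not bump the camera, and leave the other things on the bench alone.

Things in the scene. Friction and masses are not known exactly. Their poses are not given: they have to be found in the camera images.
- dial_grip (a point): Centre of the black grip bar on top of the dial's hub, on the dial's vertical axis, 116 mm above the bench. The bar is 64 mm long along this point's x, 16 mm thick along y, 30 mm tall (101 to 131 mm above the bench); grip it from above across its thickness. Below it are a neck of 7 mm radius and, under 87 mm, a column of 11 mm radius. It turns with the dial.
- dial (a joint): Turn of the dial from its first position, rad, positive counter-clockwise seen from above. A sprung roller clicks into a notch at each of eight stations, 0.785 rad (45 degrees) apart; let go anywhere, the dial swings home to the nearer station, except right on the hump midway. Turning it over the hump takes about 0.25 N m. It is blocked while the lock is on.
- lock_grip (a point): Grip point of the lock's red wing knob, on its vertical axis, 84 mm above the bench, 147 mm from the dial's axis, at the dial's front right. The wing is 42 mm long along this point's x, 14 mm thick along y, 56 to 92 mm above the bench; grip it from above across its thickness. Below are a round skirt (radius 17.5 mm, top at 56 mm) and a dark block 46 mm square (top at 48 mm).
- lock_knob (a joint): Turn of the red knob, rad: 0 locked (wing in line with the dial's axis), 1.047 (60 degrees) released. Counter-clockwise from above releases, clockwise locks; a stop at each end. It clicks over a hump midway (about 0.15 N m), then goes on to the end by itself when let go. It drives a pin into a notch of the dial, so it goes home only when the dial stands at a station.
- lens_point (a point): Point on the camera's vertical optical axis at the rear station of the dial, 80 mm from the dial's axis, 40 mm above the bench; x points away from the dial's axis. The dial is an eight-petalled aluminium plate (118 mm to the petal tips, top 30 mm above the bench); each petal has a black square nest, 44 mm outside, rim 41 mm above the bench, centred 80 mm from the axis, boards lying loose in it.
- green_board: Small green receiver board, 27 x 26 x 10 mm, loose in the nest one station to the left or to the right of the camera; origin at the centre of its underside, 30 mm above the bench.
- black_board: Black board, 37 x 36 x 10 mm, in the nest on the other side of the camera; origin at the centre of its underside, 30 mm above the bench.
- checked_board: Black flight-controller board, 37 x 36 x 10 mm, that lies under the camera at the start; origin at the centre of its underside.
- board_stack: Black two-board stack, 38 x 37 x 20 mm, in the nest across the dial from the camera; origin at the centre of its underside.
- inspection_camera: The small black and silver camera (36 mm across, 64 to 94 mm above the bench, 80 mm from the dial's axis) with its arm (up to 94 mm) and post (150 mm from the dial's axis), fixed to the base of the dial. Its origin is on the dial's axis at bench height; x points to the camera. Do not bump it.
- multimeter: Yellow hand multimeter lying on its back, 130 x 62 x 40 mm, left of the dial; origin at the centre of its underside. Leave alone.
- solder_spool: Spool of solder wire with red flanges, 57 mm across, 55 mm tall, left of the dial; origin at the centre of its underside. Leave alone.
- flux_pen: White pen with a red cap, 13 x 106 x 13 mm, right of the dial; origin at the centre of its underside. Leave alone.
- battery: Blue battery pack with a yellow connector, 31 x 103 x 22 mm, right of the dial; origin at the centre of its underside. Leave alone.

How it is judged:
By the outcome, as a careful person would: the job done as asked, in the order asked, and still so for the second after the job is handed in, with the robot touching nothing.
It also fails if it takes over 58 s, if anything falls off the work surface, if the arm or the gripper's body presses on something with over 40 N, if the wrist force passes 120 N, or if a joint passes its speed limit or range.

## Robot

A 7-joint arm with a two-finger parallel gripper is mounted at the origin on a cart in front of the work surface, level with it; the furniture and walls round the work are solid. World frame = base frame: x ahead of the robot, y to its left, z up, the work surface at z = 0. Lengths are in m, angles in rad, forces in N, time in s.
With the tool pointing down it reaches from about 0.425 to 0.925 m from the base axis. Payload 6.8 kg.
Tool frame: the origin (TCP) lies where the fingers leave the gripper's body, on its centre line; the fingertips stand 73 mm ahead of it and the grasp point (between the pads) lies 54 mm ahead of it; z points along the fingers, y is the line along which they close (so a half turn about z gives the same grasp; the last joint's range is limited). The gripper opens to 85 mm and grips with 20 to 120 N. Pads are 22 mm wide; open, the fingers measure 114 mm over their backs; the gripper's body (76 mm by 85 mm) begins 54 mm behind the grasp point. The pads swing forward as they close: fully open they stand 13 mm farther back than shut.
Start: joints at [-1.372, 0.477, 0.022, 1.555, -0.011, 1.109, -0.083], TCP at [0.204, 0.643, 0.304] pointing down, gripper open.
Joint ranges: [-2.96, 2.96], [-0.34, 2.1], [-1.41, 1.46], [0.24, 2.44], [-1.37, 4.51], [0.17, 1.92], [-2.96, 2.96]. Speed limits (rad/s): [2.39, 2.39, 3.14, 3.14, 3.14, 3.14, 3.14].

## Interface

Orientations are given as a rotation vector (axis times angle).
In Python, from bench import r gives the robot as it stands.
- The arm moves only by the tool run_rows, called after ">>>" in YAML: its name, and indented under it one key for each argument. Schema: {"type":"object","properties":{"ticks":{"type":"object","properties":{"tx":{"type":"array","items":{"type":"number"},"minItems":1,"maxItems":5},"ty":{"type":"array","items":{"type":"number"},"minItems":1,"maxItems":5},"tz":{"type":"array","items":{"type":"number"},"minItems":1,"maxItems":5},"rx":{"type":"array","items":{"type":"number"},"minItems":1,"maxItems":5},"ry":{"type":"array","items":{"type":"number"},"minItems":1,"maxItems":5},"rz":{"type":"array","items":{"type":"number"},"minItems":1,"maxItems":5}},"additionalProperties":false,"required":["tx","ty","tz","rx","ry","rz"]},"aperture":{"type":"number"},"grip_n":{"type":"number"},"only":{"type":"string"},"quiet":{"type":"boolean"},"lines":{"type":"string"}},"required":["ticks"],"additionalProperties":false}. ticks is an object with one list for each field, all of the same length, 1 to 5, a row being the entries at one place: tx, ty, tz (the shift in shares of 0.25 m (1.0 is 0.25 m)), rx, ry, rz (a rotation vector in a scale on which 1.0 is pi rad); each row is the pose to reach, as a shift and turn from the pose commanded when the call began, along the tool's axes at that moment; what a row does not reach only later rows make up. A row lasts 1/10 s, in which the tool goes at most 0.05 m and 0.15 rad, less where a joint would pass 70% of its speed; a pose out of reach is approached as far as the arm can. aperture is the finger opening in m, set as the call begins (left out keeps the last). The fingers move at their own pace and stop on an object; grip_n is the grip in N (left out, the last holds). Time passes only in rows, so rows that do not move let the fingers close. The tool returns the time, the measured TCP pose, the force, the opening and the grip force at its end. only (a regular expression) keeps the lines of the reply that match it, lines (a string "A,B") keeps lines A to B, and quiet returns only ok. Input that does not fit is refused with a message, and nothing moves.
- r.get_obs(): the state, without advancing time (a new reading comes with each control period).
- r.grab_frame(name): name is "scene" or "top" or "wrist"; returns (picture, depth): 480x640x3 uint8, blue, green, red; 480x640 float32, m along the optical axis (not along the pixel's ray), 0 where there is no reading.
- r.camera_info(name): a dict with "camera_matrix" (3x3 intrinsics, pixels), "k1" (the pictures are not rectified: a ray, as slopes to the right and down, at radius r is drawn at 1 + k1 r^2 times it, then the intrinsics apply), "R" (3x3) and "t" (3): a world point X has camera coordinates R X + t. Camera axes: x right, y down, z forward; pixel columns grow to the right and rows downward; lengths in m; the calibration is good to about 2 mm. A picture is of the moment at which its call begins: read the wrist's pose just before it. camera_info takes no time and is no camera call; for the wrist camera it gives the pose at the moment of the call.
- r.hand_in(): hands the job in; it is judged then, once.
The state is a dict: "clock": time; "joints": joint angles; "qvel": joint speeds; "tau": joint torques, N m; "tcp_pos": TCP position; "orientation": TCP orientation; "contact_force": force on the tool from outside, world axes, zero at the start; "moment": the same for the moment, N m; "grip_width": finger opening in m; "gripper_force": force on a finger pad.
Only numpy, scipy, OpenCV 4.12 (cv2) and the standard library are available. Lean on these libraries where they do the work, as an engineer would, in place of code of your own. Each camera call takes 0.05 s, during which the arm holds its last target. There are 200 camera calls.

## Working session

There is one attempt and no reset: what is moved stays moved. The work goes in short steps, Python scripts to look and compute and a tool call to move; the robot and the scene stay as the last step left them, time stands still between calls to the robot, and variables do not carry over. Pictures are saved under pics/ and viewed, at most 10 in all, crops included, and the job is handed in when it is done.

```bash
ls; mkdir -p pics
```

Run:
```python
from bench import r
import cv2,numpy as np
o=r.get_obs()
print({k:np.round(v,3) for k,v in o.items()})
for n in("scene","top"):
    i=r.camera_info(n);print(n,{k:np.round(v,3).tolist() for k,v in i.items()})
    p,d=r.grab_frame(n);cv2.imwrite(f"pics/{n}1.png",p);np.save(f"pics/{n}1.npy",d)
```

```text
bench.py
pics
{'clock': np.float64(0.0), 'joints': array([-1.372,  0.478,  0.022,  1.556, -0.012,  1.109, -0.083]), 'qvel': array([-0.001, -0.   ,  0.001, -0.001, -0.001,  0.   , -0.   ]), 'tau': array([-1.0000e-03, -5.9645e+01,  1.6080e+00, -2.8120e+01,  1.3000e-02,
        9.0000e-03, -0.0000e+00]), 'tcp_pos': array([0.204, 0.643, 0.303]), 'orientation': array([-4.800e-01, -3.105e+00,  3.000e-03]), 'contact_force': array([-0.6  , -0.958, -0.08 ]), 'moment': array([ 0.03 , -0.017, -0.033]), 'gripper_force': np.float64(0.0), 'grip_width': np.float64(0.086)}
scene {'camera_matrix': [[507.852, 0.0, 329.517], [0.0, 507.852, 239.564], [0.0, 0.0, 1.0]], 'k1': -0.086, 'R': [[0.698, -0.716, 0.007], [-0.397, -0.396, -0.828], [0.596, 0.575, -0.56]], 't': [-0.404, 0.296, 0.788]}
top {'camera_matrix': [[501.422, 0.0, 324.794], [0.0, 501.422, 239.81], [0.0, 0.0, 1.0]], 'k1': -0.093, 'R': [[0.007, -1.0, 0.022], [-0.997, -0.009, -0.079], [0.079, -0.022, -0.997]], 't': [-0.027, 0.572, 1.12]}
```

View pics/top1.png

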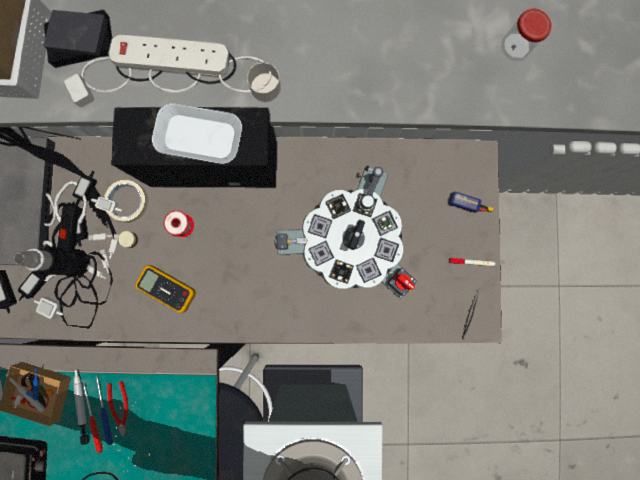

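View pics/scene1.png

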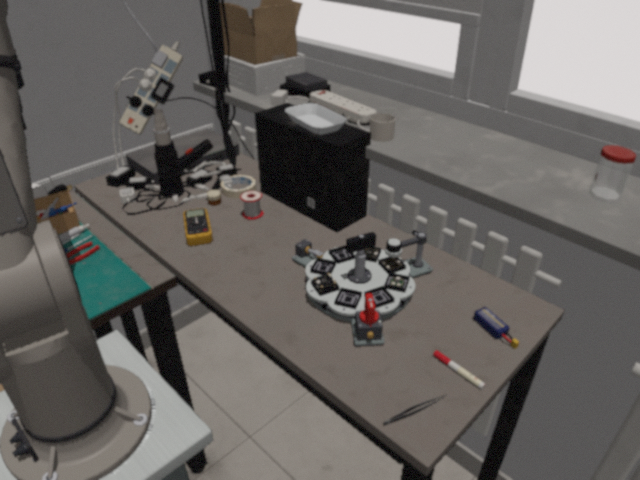

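The top view shows the dial's grip at about (353,236), the red knob at (403,283) and the inspection camera at (367,200). The scene view shows the knob at (370,310) and the grip at (361,265). I'll enlarge both and calculate positions.

Create h.py:
```python
import numpy as np,cv2
from bench import r
def cam(n):
    i=r.camera_info(n);return {k:np.array(v,float) for k,v in i.items()}
def rays(i,uv):
    K=i["camera_matrix"];D=np.array([i["k1"],0,0,0,0.])
    q=cv2.undistortPoints(np.array(uv,float).reshape(-1,1,2),K,D)[:,0]
    return -i["R"].T@i["t"],(np.c_[q,np.ones(len(q))])@i["R"]
def atz(i,uv,z):
    c,d=rays(i,uv);s=(z-c[2])/d[:,2];return c+s[:,None]*d
def cloud(i,d):
    v,u=np.mgrid[:480,:640];c,q=rays(i,np.c_[u.ravel(),v.ravel()])
    return (c+q*d.reshape(-1,1)).reshape(480,640,3)
def proj(i,X):
    X=np.atleast_2d(X);return cv2.projectPoints(X.reshape(-1,1,3).astype(float),cv2.Rodrigues(i["R"])[0],i["t"],i["camera_matrix"],np.array([i["k1"],0,0,0,0.]))[0][:,0]
def tri(views):
    A=np.zeros((3,3));b=np.zeros(3)
    for i,uv in views:
        c,d=rays(i,[uv]);d=d[0]/np.linalg.norm(d);P=np.eye(3)-np.outer(d,d);A+=P;b+=P@c
    return np.linalg.solve(A,b)
def red(p):
    h=cv2.cvtColor(p,cv2.COLOR_BGR2HSV);return ((h[...,0]<8)|(h[...,0]>172))&(h[...,1]>150)&(h[...,2]>60)
```

Run:
```python
from h import *
ims=[]
for n,(x,y,w,hh) in {"top":(293,160,130,145),"scene":(290,220,150,130)}.items():
    p=cv2.imread(f"pics/{n}1.png");d=np.load(f"pics/{n}1.npy");i=cam(n);P=cloud(i,d)
    m=red(p);v,u=np.nonzero(m);k=(abs(u-x-w/2)<w/2)&(abs(v-y-hh/2)<hh/2)
    X=P[v[k],u[k]];z=X[:,2];print(n,"red n",k.sum(),"uv",u[k].mean(),v[k].mean(),"P med",np.median(X,0),"z",np.percentile(z,[5,50,95]))
    # plate points 26..34mm
    if n=="top":
        s=P[y:y+hh,x:x+w].reshape(-1,3);s=s[(abs(s[:,2]-.03)<.006)]
        (cx,cy),rad=cv2.minEnclosingCircle(s[:,:2].astype(np.float32));print("plate",cx,cy,rad)
        s=P[200:270,330:375].reshape(-1,3);s=s[s[:,2]>.1];print("bar",len(s),s.mean(0),s[:,2].max());c=s[:,:2]-s[:,:2].mean(0);print(np.degrees(np.arctan2(*np.linalg.svd(c,0)[2][0][::-1])))
    ims.append(cv2.resize(p[y:y+hh,x:x+w],(400,int(400*hh/w)),interpolation=cv2.INTER_CUBIC))
H=max(a.shape[0] for a in ims)
cv2.imwrite("pics/crop1.png",np.hstack([cv2.copyMakeBorder(a,0,H-a.shape[0],0,0,0) for a in ims]))
```

```text
top red n 198 uv 403.24747474747477 281.6111111111111 P med [ 0.47748639 -0.191058    0.08575425] z [0.05567263 0.08575425 0.09480419]
plate 0.5483339428901672 -0.09762970358133316 0.1490999311208725
bar 264 [ 0.57179423 -0.08087607  0.17702616] 1.1618793151624103
-35.96047799510932
scene red n 301 uv 368.7906976744186 311.5514950166113 P med [ 0.467131   -0.20669318  0.06989871] z [0.05220971 0.06989871 0.09311585]
```

View pics/crop1.png

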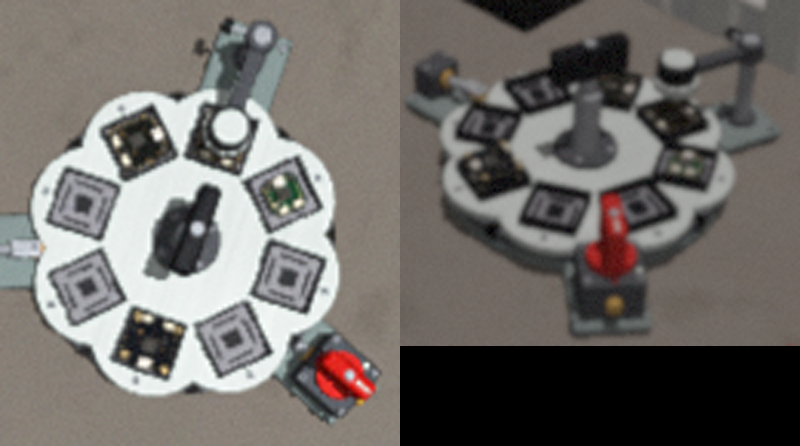

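Top crop: the green board is in the nest one station clockwise (right) of the camera, at crop (283,194), so the dial has to turn counter-clockwise. The bar points along the camera's radius, about -20° world, and the knob wing is at crop (345,375). Next I bring the wrist camera over the dial.

Add to h.py:
```python
from scipy.spatial.transform import Rotation as Ro
def go(pos,yaw_y):
    """shift & turn in tool axes to bring TCP to pos, tool y at yaw (deg), pointing down"""
    o=r.get_obs();R0=Ro.from_rotvec(o["orientation"]);a=np.radians(yaw_y)
    y=np.array([np.cos(a),np.sin(a),0]);z=np.array([0,0,-1.]);x=np.cross(y,z)
    T=Ro.from_matrix(np.c_[x,y,z])
    print("clock",round(o["clock"],2),"tcp",o["tcp_pos"].round(4),"yaw_y",np.degrees(np.arctan2(*R0.as_matrix()[1::-1,1])).round(2))
    print("d",(R0.inv().apply(np.array(pos)-o["tcp_pos"])).round(4),"rv",(R0.inv()*T).as_rotvec().round(4),"joints",o["joints"].round(2))
```

Run:
```python
from h import *
go([.48,.38,.34],45)
i=cam("wrist");o=r.get_obs();R0=Ro.from_rotvec(o["orientation"]).as_matrix()
c=-i["R"].T@i["t"];print("cam in tool",R0.T@(c-o["tcp_pos"]),"axes",(R0.T@i["R"].T).round(2).tolist(),i["camera_matrix"][0,0])
i=cam("top");print(atz(i,[(353.5,238.2)],.035),atz(i,[(403.2,281.6)],.084))
```

```text
clock 0.1 tcp [0.2037 0.6431 0.303 ] yaw_y 72.43
d [-0.3428 -0.1675 -0.0366] rv [-0.0016  0.0005  0.4787] joints [-1.37  0.48  0.02  1.56 -0.01  1.11 -0.08]
cam in tool [ 0.08353487 -0.0010601  -0.07029427] axes [[0.0, -0.94, -0.33], [1.0, 0.0, -0.0], [0.0, -0.33, 0.94]] 331.4251155229062
[[ 0.57527141 -0.0872086   0.035     ]] [[ 0.47826975 -0.19106595  0.084     ]]
```

The rows are not in the units I measure in: shifts go in shares of 0.25 m and turns go in shares of pi rad. I convert before sending: -0.2 m / 0.25 = -0.8, -0.165 m / 0.25 = -0.66, 0.32 rad / 3.1416 = 0.1019.

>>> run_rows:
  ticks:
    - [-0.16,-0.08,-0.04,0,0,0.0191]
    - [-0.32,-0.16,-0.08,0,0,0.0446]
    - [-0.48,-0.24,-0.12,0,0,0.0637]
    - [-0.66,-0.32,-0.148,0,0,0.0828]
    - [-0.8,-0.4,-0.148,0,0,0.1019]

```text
refused: ticks: the value is not of type 'object' (schema: type "object"). Nothing was moved.
```

The error is about the shape of the input: an object with one list for each field. Fixing that and sending the same move.

>>> run_rows:
  ticks: {"tx":[-0.16,-0.32,-0.48,-0.66,-0.8],"ty":[-0.08,-0.16,-0.24,-0.32,-0.4],"tz":[-0.04,-0.08,-0.12,-0.148,-0.148],"rx":[0,0,0,0,0],"ry":[0,0,0,0,0],"rz":[0.0191,0.0446,0.0637,0.0828,0.1019]}

```text
clock: 0.6
tcp_pos: [0.3669, 0.4858, 0.3419]
orientation: [0.975, 2.985, 0.002]
contact_force: [0.9, -0.4, 0.3]
grip_width: 0.0855
gripper_force: 0.0
```

>>> run_rows:
  ticks: {"tx":[-0.168,-0.328,-0.44,-0.52],"ty":[-0.032,-0.072,-0.112,-0.12],"tz":[0,0,0,0],"rx":[0,0,0,0],"ry":[0,0,0,0],"rz":[0.0191,0.0382,0.0509,0.0637]}

```text
clock: 1.0
tcp_pos: [0.4535, 0.3844, 0.3407]
orientation: [1.269, 2.873, -0.002]
contact_force: [-0.7, 0.4, 0.2]
grip_width: 0.0852
gripper_force: 0.0
```

```bash
python3 -c "
from h import *
go([.5,.05,.33],0)"
```

```text
clock 1.0 tcp [0.4535 0.3844 0.3407] yaw_y 42.33
d [-0.2785 -0.1908  0.0111] rv [-6.000e-04  9.000e-04  7.388e-01] joints [-1.    0.31  0.24  1.73 -0.08  1.11  0.01]
```

To row units: -0.2 m / 0.25 = -0.8, -0.16 m / 0.25 = -0.64, 0.7 rad / 3.1416 = 0.2228.

>>> run_rows:
  ticks: {"tx":[-0.16,-0.32,-0.48,-0.64,-0.8],"ty":[-0.1,-0.22,-0.32,-0.44,-0.56],"tz":[0,0,0,0.04,0.04],"rx":[0,0,0,0,0],"ry":[0,0,0,0,0],"rz":[0.0446,0.0891,0.1337,0.1783,0.2228]}
  lines: "1,2"

```text
clock: 1.5
tcp_pos: [0.4838, 0.1453, 0.33]
```

```bash
python3 -c "
from h import *
go([.56,-.08,.32],-42)"
```

```text
clock 1.5 tcp [0.4838 0.1453 0.33  ] yaw_y 2.27
d [-0.2281  0.0672  0.0099] rv [-1.100e-03  7.000e-04  7.727e-01] joints [-0.82  0.17  0.46  1.95 -0.09  1.04 -0.28]
```

To row units: -0.225 m / 0.25 = -0.9, -0.18 m / 0.25 = -0.72, 0.7 rad / 3.1416 = 0.2228.

>>> run_rows:
  ticks: {"tx":[-0.18,-0.36,-0.54,-0.72,-0.9],"ty":[0.04,0.1,0.16,0.22,0.268],"tz":[0,0,0.04,0.04,0.04],"rx":[0,0,0,0,0],"ry":[0,0,0,0,0],"rz":[0.0446,0.0891,0.1337,0.1783,0.2228]}
  lines: "1,2"

```text
clock: 2.0
tcp_pos: [0.5621, -0.0763, 0.3206]
```

>>> run_rows:
  ticks: {"tx":[0,0,0],"ty":[0,0,0],"tz":[0,0,0],"rx":[0,0,0],"ry":[0,0,0],"rz":[0.0255,0.0255,0.0255]}
  lines: "1,2"

```text
clock: 2.3
tcp_pos: [0.5614, -0.074, 0.3205]
```

Create look.py:
```python
from h import *
import sys
t=sys.argv[1];o=r.get_obs();i=cam("wrist");p,d=r.grab_frame("wrist")
cv2.imwrite(f"pics/{t}.png",p);np.savez(f"pics/{t}.npz",d=d,**i);print(o["tcp_pos"],o["qvel"].round(3))
```

```bash
python3 look.py w1
```

```text
[ 0.56138179 -0.07400065  0.32047185] [-0.01  -0.012 -0.008  0.004  0.002 -0.001  0.002]
```

View pics/w1.png

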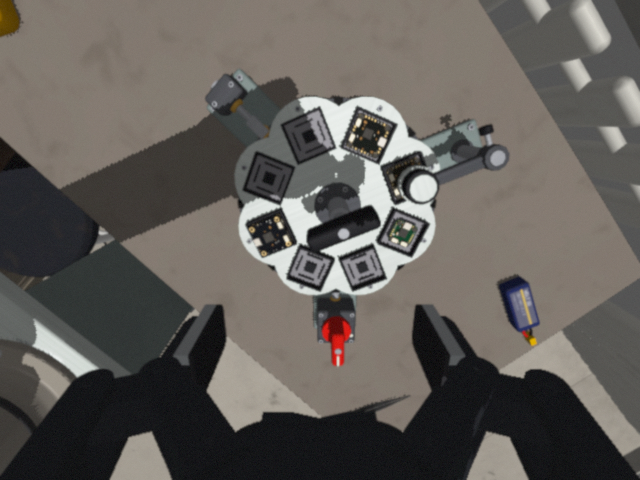

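The wrist view shows the black bar centred at about (343,228) with its dot at (343,234), the red wing at about (338,345), and the green board at (403,232), one station clockwise of the camera at (418,185). Next: positions from the depth, then a second view.

Create meas.py:
```python
from h import *
import sys
def pca(s):
    c=s[:,:2];rect=cv2.minAreaRect((c*1000).astype(np.float32));(w,h)=rect[1]
    v=np.linalg.svd(c-c.mean(0),0)[2][0];return "ctr",(np.array(rect[0])/1000).round(4),"size",np.round(rect[1],1),"ang %.1f"%(np.degrees(np.arctan2(v[1],v[0]))%180)
for t in sys.argv[1:]:
    z=np.load(f"pics/{t}.npz");p=cv2.imread(f"pics/{t}.png");P=cloud(z,z["d"]);m=red(p)
    Z=P[...,2];near=lambda c,q:np.hypot(P[...,0]-c[0],P[...,1]-c[1])<q
    k=m&near((.478,-.191),.05);s=P[k];print(t,"red z pct",np.percentile(s[:,2],[5,50,90,98]).round(4))
    top=s[s[:,2]>np.percentile(s[:,2],97)-.006];print("wing top",len(top),*pca(top),top[:,2].mean().round(4))
    top=P[(Z>.115)&(Z<.145)&near((.575,-.087),.05)];print("bar top",len(top),*pca(top),np.median(top[:,2]).round(4))
    # pixel centroids of dots
    s=P[(abs(Z-.03)<.004)&near((.575,-.087),.14)&(cv2.cvtColor(p,cv2.COLOR_BGR2GRAY)>170)];print("plate",len(s),np.median(s[:,2]),pca(s)[:4])
```

```bash
python3 meas.py w1; python3 -c "
from h import *
go([.478,-.191,.29],-42)"
```

```text
w1 red z pct [0.0541 0.0749 0.0925 0.0932]
wing top 323 ctr [ 0.4787 -0.198 ] size [40.6 13.1] ang 49.6 0.0916
bar top 1663 ctr [ 0.5765 -0.089 ] size [16.7 64. ] ang 160.8 0.1306
plate 9339 0.030437844935502056 ('ctr', array([ 0.581 , -0.1023]), 'size', array([233.7, 206.1]))
clock 2.35 tcp [ 0.5613 -0.0737  0.3205] yaw_y -41.9
d [-0.1429  0.0163  0.0305] rv [-0.001  -0.0001  0.0017] joints [-0.53  0.33  0.7   1.84 -0.24  1.06 -0.47]
```

To row units: -0.146 m / 0.25 = -0.584, -0.13 m / 0.25 = -0.52.

>>> run_rows:
  ticks: {"tx":[-0.18,-0.36,-0.52,-0.584,-0.584],"ty":[0.02,0.04,0.064,0.08,0.08],"tz":[0.04,0.08,0.12,0.12,0.12],"rx":[0,0,0,0,0],"ry":[0,0,0,0,0],"rz":[0,0,0,0,0]}
  lines: "1,2"

```text
clock: 2.85
tcp_pos: [0.4766, -0.1984, 0.291]
```

>>> run_rows:
  ticks: {"tx":[0,0],"ty":[0,0],"tz":[0,0],"rx":[0,0],"ry":[0,0],"rz":[0,0]}
  lines: "1,2"

```text
clock: 3.05
tcp_pos: [0.4793, -0.1952, 0.291]
```

```bash
python3 look.py w2; python3 meas.py w2
```

Run:
```python
from h import *
go([.4787,-.198,.145],-41.7)
# two-view triangulation of the white dots (wing / bar)
V=[]
for t in("w1","w2"):
    z=np.load(f"pics/{t}.npz");g=cv2.imread(f"pics/{t}.png");m=red(g)
    row=[]
    for X in([.4787,-.198,.092],[.5765,-.089,.131]):
        u,v=proj(z,X)[0].astype(int);w=g[v-14:v+14,u-14:u+14].min(2).astype(int)
        mm=(w>110).astype(np.uint8);n,l,st,c=cv2.connectedComponentsWithStats(mm)
        print(t,(u,v),[(st[j,4],(c[j]+[u-14,v-14]).round(1)) for j in range(1,n)])
```

```text
[ 0.47926951 -0.19523985  0.29102714] [-0.001  0.005  0.005  0.001  0.002  0.001 -0.   ]
w2 red z pct [0.0558 0.0891 0.0925 0.0932]
wing top 616 ctr [ 0.4788 -0.1983] size [41.1 13.8] ang 50.2 0.0915
bar top 3142 ctr [ 0.5764 -0.0895] size [16.7 63.7] ang 158.5 0.1307
plate 12209 0.030453258664624616 ('ctr', array([ 0.556 , -0.1119]), 'size', array([146.1, 224.7]))
clock 3.1 tcp [ 0.4792 -0.1954  0.291 ] yaw_y -41.95
d [-0.0023  0.0014  0.146 ] rv [ 0.0001 -0.0006 -0.0043] joints [-0.35  0.28  0.75  1.98 -0.23  0.97 -0.22]
w1 (np.int64(337), np.int64(350)) [(np.int32(2), array([350. , 336.5])), (np.int32(68), array([348.1, 348.2])), (np.int32(114), array([325.8, 352.1])), (np.int32(28), array([337.6, 351.4])), (np.int32(23), array([338. , 359.7])), (np.int32(1), array([346., 358.])), (np.int32(1), array([323., 362.])), (np.int32(3), array([346.3, 362.7])), (np.int32(3), array([349.7, 362.7]))]
w1 (np.int64(342), np.int64(232)) [(np.int32(99), array([343.3, 233.4])), (np.int32(117), array([347.3, 242.3]))]
w2 (np.int64(318), np.int64(231)) [(np.int32(52), array([319.4, 232.4])), (np.int32(22), array([319.5, 241.7]))]
w2 (np.int64(318), np.int64(20)) [(np.int32(80), array([309.6,   8.4])), (np.int32(202), array([318.8,  20.4]))]
```

To row units: 0.115 m / 0.25 = 0.46, 0.09 m / 0.25 = 0.36.

>>> run_rows:
  ticks: {"tx":[-0.008,-0.008,-0.008,-0.008],"ty":[0.008,0.008,0.008,0.008],"tz":[0.18,0.36,0.46,0.46],"rx":[0,0,0,0],"ry":[0,0,0,0],"rz":[0,0,0,0]}
  aperture: 0.05
  grip_n: 50

```text
clock: 3.5
tcp_pos: [0.4769, -0.1981, 0.1729]
orientation: [-2.867, -1.275, 0.008]
contact_force: [-0.3, 0.1, 0.0]
grip_width: 0.0502
gripper_force: 0.0
```

Run:
```python
from h import *
W=[np.load(f"pics/{t}.npz") for t in("w1","w2")]
print(tri(zip(W,[(337.6,351.4),(319.4,232.4)])),tri(zip(W,[(343.3,233.4),(318.8,20.4)])))
go([.4788,-.198,.139],-41.7)
```

```text
[ 0.47847421 -0.19907295  0.09280448] [ 0.57641418 -0.08929357  0.13176764]
clock 3.5 tcp [ 0.4769 -0.1981  0.1729] yaw_y -42.03
d [0.0015 0.0015 0.0338] rv [-0.0058  0.0033 -0.0058] joints [-0.23  0.46  0.64  2.07 -0.41  0.73 -0.07]
```

To row units: 0.034 m / 0.25 = 0.136, 0.02 m / 0.25 = 0.08.

>>> run_rows:
  ticks: {"tx":[0.004,0.004,0.004],"ty":[0.004,0.004,0.004],"tz":[0.08,0.136,0.136],"rx":[0,0,0],"ry":[0,0,0],"rz":[0,0,0]}
  lines: "1,2"

```text
clock: 3.8
tcp_pos: [0.4795, -0.1993, 0.1414]
```

>>> run_rows:
  ticks: {"tx":[0,0,0,0,0],"ty":[0,0,0,0,0],"tz":[0,0,0,0,0],"rx":[0,0,0,0,0],"ry":[0,0,0,0,0],"rz":[0,0,0,0,0]}
  aperture: 0
  grip_n: 50

```text
clock: 4.3
tcp_pos: [0.4782, -0.1984, 0.1426]
orientation: [-2.867, -1.272, 0.001]
contact_force: [-6.7, 5.8, 10.7]
grip_width: 0.013
gripper_force: 49.1
```

```bash
python3 -c "
from h import *
go([.4788,-.198,.139],-41.7)"
```

```text
clock 4.3 tcp [ 0.4782 -0.1984  0.1426] yaw_y -42.13
d [0.0007 0.0002 0.0036] rv [-0.0048 -0.0012 -0.0076] joints [-0.19  0.51  0.59  2.09 -0.46  0.67 -0.03]
```

To row units: -0.6 rad / 3.1416 = -0.191.

>>> run_rows:
  ticks: {"tx":[0,0,0,0,0],"ty":[0,0,0,0,0],"tz":[0,0,0,0,0],"rx":[0,0,0,0,0],"ry":[0,0,0,0,0],"rz":[-0.0382,-0.0764,-0.1146,-0.1528,-0.191]}

```text
clock: 4.8
tcp_pos: [0.4784, -0.1984, 0.1426]
orientation: [-2.359, -2.069, -0.001]
contact_force: [-6.2, 5.7, 7.5]
grip_width: 0.0132
gripper_force: 48.7
```

>>> run_rows:
  ticks: {"tx":[0,0,0,0,0],"ty":[0,0,0,0,0],"tz":[0,0,0,0,0],"rx":[0,0,0,0,0],"ry":[0,0,0,0,0],"rz":[-0.0318,-0.0637,-0.0955,-0.121,-0.121]}

```text
clock: 5.3
tcp_pos: [0.4786, -0.1985, 0.1427]
orientation: [-1.929, -2.476, -0.002]
contact_force: [-3.8, 5.6, 7.3]
grip_width: 0.0126
gripper_force: 48.8
```

```bash
python3 -c "
from h import *
go([.4788,-.198,.139],18.3);print(r.get_obs()['moment'])"
```

```text
clock 5.3 tcp [ 0.4786 -0.1985  0.1427] yaw_y 14.16
d [0.0004 0.0003 0.0037] rv [-0.0011 -0.0034 -0.0722] joints [ 0.01  0.46  0.33  2.07 -0.24  0.64  0.75]
[1.22887993 0.88119275 0.12449858]
```

Turned 56°, well past the click. I'll open, let it spring to the end, lift, and look.

>>> run_rows:
  ticks: {"tx":[0,0,0,0],"ty":[0,0,0,0],"tz":[0,0,0,0],"rx":[0,0,0,0],"ry":[0,0,0,0],"rz":[0,0,0,0]}
  aperture: 0.05
  lines: "1,5"

```text
clock: 5.7
tcp_pos: [0.4797, -0.2003, 0.1421]
orientation: [1.935, 2.474, -0.0]
contact_force: [0.4, 0.7, -0.4]
grip_width: 0.0501
```

>>> run_rows:
  ticks: {"tx":[0,0,0,0,0],"ty":[0,0,0,0,0],"tz":[-0.16,-0.34,-0.52,-0.6,-0.6],"rx":[0,0,0,0,0],"ry":[0,0,0,0,0],"rz":[0,0,0,0,0]}
  lines: "1,2"

```text
clock: 6.2
tcp_pos: [0.4811, -0.2008, 0.2953]
```

```bash
python3 look.py w3; python3 meas.py w3; python3 -c "
from h import *
go([.5765,-.0893,.24],-109.7)"
```

```text
[ 0.4810895  -0.2008192   0.29531212] [ 0.007  0.05  -0.017  0.062 -0.015 -0.043  0.013]
w3 red z pct [0.0556 0.0892 0.0925 0.0933]
wing top 596 ctr [ 0.4781 -0.198 ] size [13.9 41.2] ang 108.0 0.0917
bar top 2645 ctr [ 0.5756 -0.0893] size [16.6 63.1] ang 160.3 0.1306
plate 13830 0.030493573984018724 ('ctr', array([ 0.5906, -0.0898]), 'size', array([207.8, 222.8]))
clock 6.25 tcp [ 0.4801 -0.2003  0.2932] yaw_y 13.97
d [0.0845 0.1201 0.0535] rv [ 0.0031 -0.0026  2.1585] joints [-0.08  0.24  0.42  1.96 -0.12  0.96  0.64]
```

To row units: 0.12 m / 0.25 = 0.48, 0.05 m / 0.25 = 0.2, -0.7 rad / 3.1416 = -0.2228.

>>> run_rows:
  ticks: {"tx":[0.08,0.16,0.24,0.34,0.34],"ty":[0.12,0.24,0.36,0.48,0.48],"tz":[0.04,0.08,0.12,0.16,0.2],"rx":[0,0,0,0,0],"ry":[0,0,0,0,0],"rz":[-0.0446,-0.0891,-0.1337,-0.1783,-0.2228]}
  aperture: 0.05
  lines: "1,2"

```text
clock: 6.75
tcp_pos: [0.5776, -0.0822, 0.2393]
```

>>> run_rows:
  ticks: {"tx":[0,0,0],"ty":[0,0,0],"tz":[0,0,0],"rx":[0,0,0],"ry":[0,0,0],"rz":[-0.0446,-0.0891,-0.0891]}
  lines: "1,2"

```text
clock: 7.05
tcp_pos: [0.5745, -0.0886, 0.2399]
```

```bash
python3 -c "
from h import *
go([.5763,-.0893,.171],70.5)"
```

```text
clock 7.05 tcp [ 0.5745 -0.0886  0.2399] yaw_y 70.19
d [-0.0021 -0.      0.0689] rv [-0.0007 -0.0032 -0.0054] joints [-0.07  0.4   0.15  1.85 -0.07  0.9   1.34]
```

To row units: 0.069 m / 0.25 = 0.276, 0.055 m / 0.25 = 0.22.

>>> run_rows:
  ticks: {"tx":[-0.004,-0.004,-0.004,-0.004],"ty":[0,0,0,0],"tz":[0.12,0.22,0.276,0.276],"rx":[0,0,0,0],"ry":[0,0,0,0],"rz":[0,0,0,0]}
  lines: "1,5"

```text
clock: 7.45
tcp_pos: [0.5748, -0.0887, 0.1704]
orientation: [-0.544, -3.089, 0.001]
contact_force: [-0.3, -0.4, -0.5]
grip_width: 0.0499
```

>>> run_rows:
  ticks: {"tx":[0,0,0,0,0],"ty":[0,0,0,0,0],"tz":[0,0,0,0,0],"rx":[0,0,0,0,0],"ry":[0,0,0,0,0],"rz":[0,0,0,0,0]}
  aperture: 0
  grip_n: 50

```text
clock: 7.95
tcp_pos: [0.5773, -0.0885, 0.1742]
orientation: [0.541, 3.092, 0.001]
contact_force: [0.3, 1.5, 6.2]
grip_width: 0.0154
gripper_force: 50.6
```

```bash
python3 -c "
from h import *
go([.5763,-.0893,.171],70.5)"
```

```text
clock 7.95 tcp [ 0.5773 -0.0885  0.1742] yaw_y 70.16
d [ 0.0007 -0.0011  0.0032] rv [ 0.0011  0.0023 -0.0059] joints [-0.06  0.48  0.13  1.9  -0.09  0.76  1.35]
```

To row units: -0.08 rad / 3.1416 = -0.0255.

>>> run_rows:
  ticks: {"tx":[0,0,0,0,0],"ty":[0,0,0,0,0],"tz":[0,0,0,0,0],"rx":[0,0,0,0,0],"ry":[0,0,0,0,0],"rz":[-0.0255,-0.0509,-0.0764,-0.1019,-0.1273]}

```text
clock: 8.45
tcp_pos: [0.5774, -0.0879, 0.1742]
orientation: [-0.089, 3.138, 0.002]
contact_force: [0.5, 4.1, 7.0]
grip_width: 0.0153
gripper_force: 50.7
```

>>> run_rows:
  ticks: {"tx":[0,0,0,0,0],"ty":[0,0,0,0,0],"tz":[0,0,0,0,0],"rx":[0,0,0,0,0],"ry":[0,0,0,0,0],"rz":[-0.0255,-0.0509,-0.0764,-0.1019,-0.121]}

```text
clock: 8.95
tcp_pos: [0.5773, -0.0874, 0.1742]
orientation: [-0.681, 3.064, 0.002]
contact_force: [-1.4, 4.7, 6.4]
grip_width: 0.0155
gripper_force: 50.8
```

>>> run_rows:
  ticks: {"tx":[0,0],"ty":[0,0],"tz":[0,0],"rx":[0,0],"ry":[0,0],"rz":[0,0]}

```text
clock: 9.15
tcp_pos: [0.5773, -0.0874, 0.1742]
orientation: [-0.677, 3.065, 0.002]
contact_force: [-0.7, 5.1, 6.5]
grip_width: 0.0151
gripper_force: 50.9
```

```bash
python3 -c "
from h import *
go([.5763,-.0893,.171],115.5)"
```

```text
clock 9.15 tcp [ 0.5773 -0.0874  0.1742] yaw_y 114.91
d [ 0.0017 -0.0014  0.0032] rv [ 0.0004  0.0028 -0.0102] joints [ 0.09  0.48 -0.06  1.89  0.04  0.77  2.01]
```

Turned 44.8°. Release, lift and look.

>>> run_rows:
  ticks: {"tx":[0,0,0,0],"ty":[0,0,0,0],"tz":[0,0,0,0],"rx":[0,0,0,0],"ry":[0,0,0,0],"rz":[0,0,0,0]}
  aperture: 0.05
  lines: "1,5"

```text
clock: 9.55
tcp_pos: [0.5762, -0.0893, 0.1727]
orientation: [0.674, -3.068, 0.0]
contact_force: [0.9, -1.2, -0.7]
grip_width: 0.0499
```

>>> run_rows:
  ticks: {"tx":[0,0,0,0,0],"ty":[0,0,0,0,0],"tz":[-0.12,-0.26,-0.44,-0.6,-0.6],"rx":[0,0,0,0,0],"ry":[0,0,0,0,0],"rz":[0,0,0,0,0]}
  lines: "1,2"

```text
clock: 10.05
tcp_pos: [0.579, -0.0894, 0.3291]
```

```bash
python3 look.py w4; python3 meas.py w4; python3 -c "
from h import *
go([.4785,-.1982,.29],18)"
```

```text
[ 0.57896354 -0.08937875  0.32914074] [-0.001  0.055 -0.004  0.086  0.002 -0.064 -0.005]
w4 red z pct [0.0556 0.0899 0.0927 0.0935]
wing top 764 ctr [ 0.4783 -0.1981] size [14.6 41.4] ang 107.9 0.0917
bar top 1377 ctr [ 0.5756 -0.0899] size [63.1 15.9] ang 25.8 0.1308
plate 10724 0.030433154649880834 ('ctr', array([ 0.5818, -0.1076]), 'size', array([233. , 195.9]))
clock 10.1 tcp [ 0.5777 -0.0892  0.326 ] yaw_y 114.79
d [ 0.136  -0.0572  0.0354] rv [0.0022 0.0067 1.6893] joints [ 0.09  0.31 -0.06  1.75  0.02  1.07  2.03]
```

View pics/w4.png

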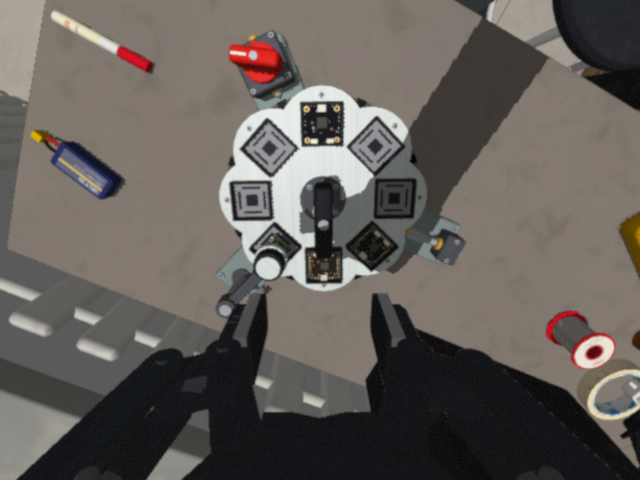

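The green board now lies under the camera at (272,240), the other boards are in their nests, and the bar is at 25.8°, exactly one station on. The wing at (258,58) is still released. Back to the knob to lock.

To row units: 0.136 m / 0.25 = 0.544, 0.12 m / 0.25 = 0.48, 0.7 rad / 3.1416 = 0.2228.

>>> run_rows:
  ticks: {"tx":[0.12,0.24,0.36,0.48,0.544],"ty":[-0.04,-0.08,-0.12,-0.18,-0.228],"tz":[0.04,0.08,0.12,0.14,0.14],"rx":[0,0,0,0,0],"ry":[0,0,0,0,0],"rz":[0.0446,0.0891,0.1337,0.1783,0.2228]}
  aperture: 0.05
  lines: "1,2"

```text
clock: 10.6
tcp_pos: [0.4734, -0.1994, 0.2855]
```

>>> run_rows:
  ticks: {"tx":[0,0,0,0,0],"ty":[0,0,0,0,0],"tz":[0,0,0,0,0],"rx":[0,0,0,0,0],"ry":[0,0,0,0,0],"rz":[0.0446,0.0891,0.1337,0.1783,0.2228]}
  lines: "1,2"

```text
clock: 11.1
tcp_pos: [0.476, -0.1976, 0.2863]
```

>>> run_rows:
  ticks: {"tx":[0,0,0],"ty":[0,0,0],"tz":[0,0,0],"rx":[0,0,0],"ry":[0,0,0],"rz":[0.0446,0.0891,0.0891]}
  lines: "1,2"

```text
clock: 11.4
tcp_pos: [0.4761, -0.1975, 0.2865]
```

```bash
python3 -c "
from h import *
go([.4785,-.1982,.175],18)"
```

```text
clock 11.4 tcp [ 0.4761 -0.1975  0.2865] yaw_y 18.48
d [-0.0015  0.0024  0.1115] rv [-0.0025 -0.0011  0.0085] joints [ 0.05  0.24  0.26  1.96 -0.07  0.95  0.67]
```

To row units: 0.11 m / 0.25 = 0.44, 0.085 m / 0.25 = 0.34.

>>> run_rows:
  ticks: {"tx":[-0.004,-0.004,-0.004,-0.004],"ty":[0.008,0.008,0.008,0.008],"tz":[0.18,0.34,0.44,0.44],"rx":[0,0,0,0],"ry":[0,0,0,0],"rz":[0,0,0,0]}
  lines: "1,2"

```text
clock: 11.8
tcp_pos: [0.4764, -0.1971, 0.1741]
```

```bash
python3 -c "
from h import *
go([.4785,-.1982,.14],18)"
```

```text
clock 11.8 tcp [ 0.4764 -0.1971  0.1741] yaw_y 18.76
d [-0.0018  0.0019  0.0341] rv [-0.0072 -0.0044  0.0133] joints [ 0.09  0.4   0.22  2.05 -0.13  0.71  0.72]
```

To row units: 0.034 m / 0.25 = 0.136, 0.02 m / 0.25 = 0.08, 0.01 rad / 3.1416 = 0.0032.

>>> run_rows:
  ticks: {"tx":[-0.004,-0.004,-0.004],"ty":[0.004,0.004,0.004],"tz":[0.08,0.136,0.136],"rx":[0,0,0],"ry":[0,0,0],"rz":[0.0032,0.0032,0.0032]}
  lines: "1,5"

```text
clock: 12.1
tcp_pos: [0.4798, -0.1985, 0.1434]
orientation: [-1.843, -2.542, 0.001]
contact_force: [0.9, 0.3, -0.2]
grip_width: 0.0498
```

>>> run_rows:
  ticks: {"tx":[0,0,0,0,0],"ty":[0,0,0,0,0],"tz":[0,0,0,0,0],"rx":[0,0,0,0,0],"ry":[0,0,0,0,0],"rz":[0,0,0,0,0]}
  aperture: 0
  grip_n: 50

```text
clock: 12.6
tcp_pos: [0.4793, -0.1996, 0.1452]
orientation: [-1.847, -2.54, 0.001]
contact_force: [-6.2, -1.9, 7.5]
grip_width: 0.013
gripper_force: 50.2
```

>>> run_rows:
  ticks: {"tx":[0,0,0,0,0],"ty":[0,0,0,0,0],"tz":[0,0,0,0,0],"rx":[0,0,0,0,0],"ry":[0,0,0,0,0],"rz":[0.0382,0.0764,0.1146,0.1528,0.191]}

```text
clock: 13.1
tcp_pos: [0.4782, -0.1998, 0.1452]
orientation: [-2.519, -1.873, 0.003]
contact_force: [-11.1, -1.2, 13.3]
grip_width: 0.0126
gripper_force: 50.9
```

>>> run_rows:
  ticks: {"tx":[0,0,0,0,0],"ty":[0,0,0,0,0],"tz":[0,0,0,0,0],"rx":[0,0,0,0,0],"ry":[0,0,0,0,0],"rz":[0.0318,0.0637,0.0955,0.1273,0.1273]}

```text
clock: 13.6
tcp_pos: [0.4774, -0.1994, 0.1451]
orientation: [-2.839, -1.337, 0.005]
contact_force: [-13.2, 1.0, 18.0]
grip_width: 0.0127
gripper_force: 51.6
```

```bash
python3 -c "
from h import *
go([.4788,-.198,.139],-41.7);print(r.get_obs()['moment'])"
```

```text
clock 13.6 tcp [ 0.4774 -0.1994  0.1451] yaw_y -39.56
d [0.002  0.0002 0.0061] rv [-0.0046  0.0017  0.0374] joints [-0.11  0.48  0.48  2.08 -0.36  0.66 -0.08]
[-0.1042867   2.65692739 -0.1222666 ]
```

>>> run_rows:
  ticks: {"tx":[0,0,0,0],"ty":[0,0,0,0],"tz":[0,0,0,0],"rx":[0,0,0,0],"ry":[0,0,0,0],"rz":[0,0,0,0]}
  aperture: 0.05
  lines: "1,5"

```text
clock: 14.0
tcp_pos: [0.4808, -0.1985, 0.1441]
orientation: [2.838, 1.346, 0.001]
contact_force: [-0.1, 0.0, 0.3]
grip_width: 0.05
```

>>> run_rows:
  ticks: {"tx":[0,0,0,0.12,0.24],"ty":[0,0,0,0,0],"tz":[-0.16,-0.34,-0.52,-0.68,-0.72],"rx":[0,0,0,0,0],"ry":[0,0,0,0,0],"rz":[0,0,0,0,0]}
  lines: "1,2"

```text
clock: 14.5
tcp_pos: [0.5202, -0.1532, 0.3289]
```

>>> run_rows:
  ticks: {"tx":[0,0],"ty":[0,0],"tz":[0,0],"rx":[0,0],"ry":[0,0],"rz":[0,0]}

```text
clock: 14.7
tcp_pos: [0.5186, -0.1516, 0.3238]
orientation: [2.838, 1.348, -0.0]
contact_force: [0.3, -0.8, 0.4]
grip_width: 0.0497
gripper_force: 0.0
```

```bash
python3 look.py w5; python3 meas.py w5
```

```text
[ 0.51855508 -0.15160481  0.32379639] [ 0.024  0.007  0.026  0.031  0.005 -0.     0.001]
w5 red z pct [0.0556 0.0822 0.0924 0.0931]
wing top 412 ctr [ 0.4794 -0.1984] size [41.2 13.1] ang 49.2 0.0915
bar top 1818 ctr [ 0.5765 -0.0891] size [63.7 16.2] ang 25.5 0.1309
plate 12473 0.030424986584745906 ('ctr', array([ 0.5858, -0.0924]), 'size', array([234.5, 212.3]))
```

View pics/w5.png

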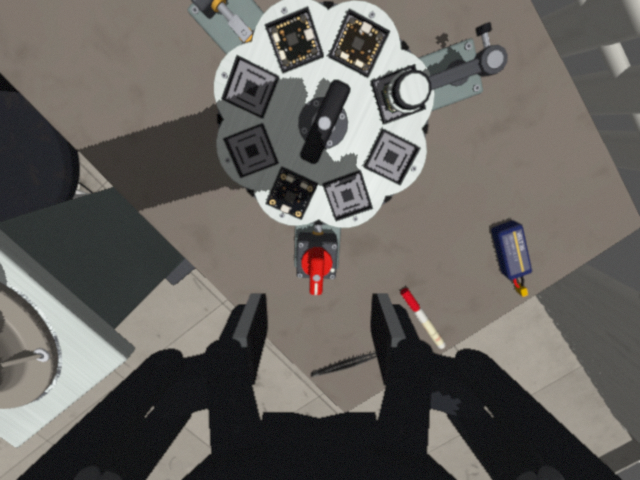

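The wing at (317,272) is back in line with the dial's axis: 49.2°, against 49.6–50.2° measured when it was locked at the start. The bar stands at 25.5°, the boards are in their nests with the green one under the camera, and the arm is clear of everything. Handing in.

```bash
python3 -c "
from bench import r
print(r.hand_in())"
```

```text
the job is handed in; nothing more can be done
None
```

I released the lock, turned the dial one station counter-clockwise so the green board is under the camera, locked it again and handed the job in; the last picture shows the wing back in its locked position and all boards in their nests.

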